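# Roof the pueblo houses and lock away the spare roofs

### The job

Give each pueblo house standing on the shelf the roof of its own size, set down square on top with its edges flush with the walls all round. Put every roof that fits none of the houses present into the green box, and after that shut its lid fully and lock it by passing the rod through all three eyes of the hasp, so that the tip stands out beyond the last one and the red handle stays outside the first. Leave the houses and the little tealight holder standing where they are.

Things in the scene. Friction and masses are not known exactly. Their poses are not given: they have to be found in the camera images.
- house_s: Small roofless pueblo-house figure: a solid painted wooden block 72 (x) by 52 (y) by 50 mm high with a flat open top, loose, 0.8 kg; turquoise door on its -x face. Its roof is the one with a slab of the same 72 by 52 mm. Origin: centre of its underside. May be absent.
- house_m: Medium roofless pueblo-house figure: a solid painted wooden block 88 (x) by 66 (y) by 50 mm high with a flat open top, loose, 0.8 kg; turquoise door on its -x face. Its roof is the one with a slab of the same 88 by 66 mm. Origin: centre of its underside. May be absent.
- house_l: Large roofless pueblo-house figure: a solid painted wooden block 104 (x) by 80 (y) by 50 mm high with a flat open top, loose, 0.8 kg; turquoise door on its -x face. Its roof is the one with a slab of the same 104 by 80 mm. Origin: centre of its underside. May be absent.
- roof_s: Small roof: a thin rust-brown slab 72 (x) by 52 (y) by 12 mm, with a small clay-coloured upper-storey block 44 (x) by 28 (y) by 30 mm fixed on its middle, by which it is handled. All roofs look alike but for the slab's size. Origin: centre of the slab's underside, z up. Turning it by half a turn makes no difference.
- roof_m: Medium roof: a thin rust-brown slab 88 (x) by 66 (y) by 12 mm, with a small clay-coloured upper-storey block 44 (x) by 28 (y) by 30 mm fixed on its middle, by which it is handled. All roofs look alike but for the slab's size. Origin: centre of the slab's underside, z up. Turning it by half a turn makes no difference.
- roof_l: Large roof: a thin rust-brown slab 104 (x) by 80 (y) by 12 mm, with a small clay-coloured upper-storey block 44 (x) by 28 (y) by 30 mm fixed on its middle, by which it is handled. All roofs look alike but for the slab's size. Origin: centre of the slab's underside, z up. Turning it by half a turn makes no difference.
- roof_n: Narrow (fits none of the houses) roof: a thin rust-brown slab 88 (x) by 50 (y) by 12 mm, with a small clay-coloured upper-storey block 44 (x) by 28 (y) by 30 mm fixed on its middle, by which it is handled. All roofs look alike but for the slab's size. Origin: centre of the slab's underside, z up. Turning it by half a turn makes no difference.
- box: Green plastic box, fixed, open at the top: outside 150 (x) by 230 (y) by 65 mm high, walls and floor 5 mm. Origin: centre of its underside; its front faces -x, the lid's hinge is along the rear (+x) top rim.
- lid (a joint): Hinge of the green box's lid, rad: 0 shut, about 1.6 upright and more leaning back. The 8 mm thick lid covers the whole 150 by 230 mm top (top face 74 mm up when shut). The hinge is stiff, so the lid stays where it is put; it can be pushed shut from behind.
- lid_hinge (a point): Middle of the lid's hinge line, on the box's rear top rim.
- lid_handle (a point): Grip point of the small black knob on the lid's upper face (it stands 34 mm off it), near the lid's front edge, mid-width.
- hasp (a point): Middle of the hasp, on the axis of its eyes, 117 mm in front (-x) of the box's centre and 58 mm above its underside; axes parallel to the box's. Three dark steel eyes stand in line along y: two fixed to the box at y = -30 and +30 mm, and one on the lid that comes to y = 0 between them when the lid is shut. Each eye is a square 18 mm opening, 8 mm thick along y, 28 mm outside.
- rod: Locking rod: red square handle 50 (x) by 20 by 20 mm with a round steel rod of 12 mm diameter and 100 mm length standing out of its +x end, on the handle's long axis. Loose, 80 g. Origin: centre of the handle's underside; the rod's axis is along x, 10 mm above it.
- rod_tip (a point): Free end of the rod, 125 mm along the rod body's x.
- rod_root (a point): Where the rod leaves the handle, 25 mm along the rod body's x.
- tealight: Small terracotta tealight holder, 42 mm across and 24 mm high, standing among the roofs (bystander).
There are look-alikes about, which are no part of the job. What is shaped like the roof_m but purple or yellow is not meant.

How it is judged:
By the outcome, as a careful person would: the job done as asked, in the order asked, and still so for the second after the job is handed in, with the robot touching nothing.
Of house_s, house_m, house_l only 2 to 3 are there at a start; the rules pass over those that are not, and their reading is None.
At some moment in a run one of roof_n, rod may be knocked a few centimetres aside while the robot is not near it.
It also fails if it takes over 210 s, if anything falls off the work surface, if the arm or the gripper's body presses on something with over 40 N, if the wrist force passes 120 N, or if a joint passes its speed limit or range.

### The arm

A 7-joint arm with a two-finger parallel gripper is mounted at the origin on the work surface. World frame = base frame: x ahead of the robot, y to its left, z up, the work surface at z = 0. Lengths are in m, angles in rad, forces in N, time in s.
With the tool pointing down it reaches from about 0.425 to 0.875 m from the base axis. Payload 4.7 kg.
Tool frame: the origin (TCP) lies midway between the tips of the shut fingers; the grasp point (between the pads) lies 19 mm behind it; z points along the fingers, y is the line along which they close (so a half turn about z gives the same grasp; the last joint's range is limited). The gripper opens to 87 mm and grips with 3 to 60 N. Pads are 19 mm wide; open, the fingers measure 117 mm over their backs; the gripper's body (75 mm by 190 mm) begins 51 mm behind the grasp point.
Start: joints at [-1.328, 0.321, -0.07, 1.45, 0.023, 1.371, -0.057], TCP at [0.147, 0.633, 0.223] pointing down, gripper open.
Joint ranges: [-2.86, 2.86], [-0.3, 2.09], [-1.38, 1.24], [0.06, 2.45], [-1.56, 4.7], [0.09, 2.05], [-2.69, 2.69]. Speed limits (rad/s): [2.57, 2.57, 3.14, 3.14, 3.14, 3.14, 3.14].

### API

Orientations are given as a rotation vector (axis times angle).
In Python, from bench import ctrl gives the robot as it stands. The module is installed in compiled form; this text tells all that it offers.
- The arm moves only by the tool carry_out, never from a script. Its argument "steps" is a list of rows, each a list of 7 numbers: the turn, a rotation vector about the world's x, y, z in degrees, then the shift along the world's x, y, z in cm, then the opening, from 0 (shut) to 1 (fully open). A call has 1 to 12 rows; each row is the pose to reach, as a shift and turn from the pose commanded when the call began; what a row does not reach only later rows make up. A row lasts 1/10 s, in which the tool goes at most 50 mm and 8.59 degrees, less where a joint would pass 70% of its speed; a pose out of reach is approached as far as the arm can. A call with a gripper value outside its range is refused whole. The fingers move at their own pace and stop on an object; "squeeze" is the grip in N (left out, the last holds). Time passes only in rows, so rows that repeat a pose let the fingers close. It gives the time, the measured TCP pose, the force, the opening and the grip force at its end, in the units of the state.
- ctrl.get_state(): the state, without advancing time (a new reading comes with each control period).
- ctrl.get_image(name): name is "side" or "top"; returns a dict with "pixels" (420x560x3 uint8, red, green, blue), "camera_matrix" (3x3 intrinsics, pixels), "cam_to_world" (4x4, takes a point from camera to world coordinates). Camera axes: x right, y down, z forward; pixel columns grow to the right and rows downward; lengths in m; the calibration is good to about 2 mm. A picture is of the moment at which its call begins. There is no depth.
- ctrl.close_job(): hands the job in; it is judged then, once.
The state is a dict: "time": time; "joint_positions": joint angles; "qd": joint speeds; "joint_torque": joint torques, N m; "position": TCP position; "tool_rot": TCP orientation; "ft_force": force on the tool from outside, world axes, zero at the start; "torque": the same for the moment, N m; "grip_width": opening from 0.0 (shut) to 1.0 (fully open); "grip_force": force on a finger pad.
Only numpy, scipy, OpenCV 4.12 (cv2) and the standard library are available. Lean on these libraries where they do the work, as an engineer would, in place of code of your own. Each camera call takes 0.05 s, during which the arm holds its last target. There are 200 camera calls.

## Working session

There is one attempt and no reset: what is moved stays moved. The work goes in short steps, Python scripts to look and compute and a tool call to move; the robot and the scene stay as the last step left them, time stands still between calls to the robot, and variables do not carry over. Pictures are saved under pics/ and viewed, at most 16 in all, crops included, and the job is handed in when it is done.

Besides the shell and the picture viewer there is one more tool, called after "Call:" as name(argument=value, ...), one argument or row to a line, values as JSON. carry_out: Moves the arm, as the interface text tells. Its arguments: {"type":"object","properties":{"steps":{"type":"array","items":{"type":"array","items":{"type":"number"}}},"squeeze":{"type":"number"}},"required":["steps"]}

```bash
mkdir -p pics
python3 - <<'E'
from bench import ctrl
import cv2,pickle
s=ctrl.get_state();print(s)
for n in("top","side"):
    i=ctrl.get_image(n);pickle.dump(i,open(f'pics/{n}.pkl','wb'))
    cv2.imwrite(f'pics/{n}0.png',cv2.resize(i['pixels'][:,:,::-1],(800,600),interpolation=cv2.INTER_CUBIC))
    print(i['camera_matrix'],i['cam_to_world'])
E
```

```text
{'time': 0.0, 'joint_positions': array([-1.32789049,  0.32181015, -0.07007734,  1.45168197,  0.02263459,
        1.3707736 , -0.05688131]), 'qd': array([-5.07086147e-04,  1.16400214e-03, -1.59875619e-04, -1.45710873e-03,
        4.25063572e-04, -1.15803544e-03, -6.92550690e-05]), 'joint_torque': array([-2.27794767e-04, -4.91287029e+01, -4.04037461e-01, -3.12520051e+01,
       -6.40092837e-02,  4.39272425e-02,  1.96830647e-04]), 'position': array([0.14737026, 0.63251044, 0.2214663 ]), 'tool_rot': array([-3.58537461e-01, -3.12098266e+00,  2.96031045e-03]), 'ft_force': array([-0.55115193, -0.67414956,  0.1540997 ]), 'torque': array([-0.01951326,  0.03136724, -0.01242071]), 'grip_force': 0.0, 'grip_width': 1.0005996875630916}
[[506.05362887   0.         277.0989042 ]
 [  0.         506.05362887 204.53783762]
 [  0.           0.           1.        ]] [[-0.02182157 -0.98344326  0.17989767  0.38442538]
 [-0.99922191  0.02736698  0.02840103 -0.04244787]
 [-0.03285406 -0.17913794 -0.98327525  1.20618025]
 [ 0.          0.          0.          1.        ]]
[[386.44959617   0.         280.25647121]
 [  0.         386.44959617 203.68496929]
 [  0.           0.           1.        ]] [[-0.99108328 -0.09252283  0.09588256  0.50555807]
 [-0.13318726  0.66692221 -0.73312749  0.66447341]
 [ 0.00388482 -0.73936073 -0.67329832  0.7475603 ]
 [ 0.          0.          0.          1.        ]]
```

View pics/top0.png

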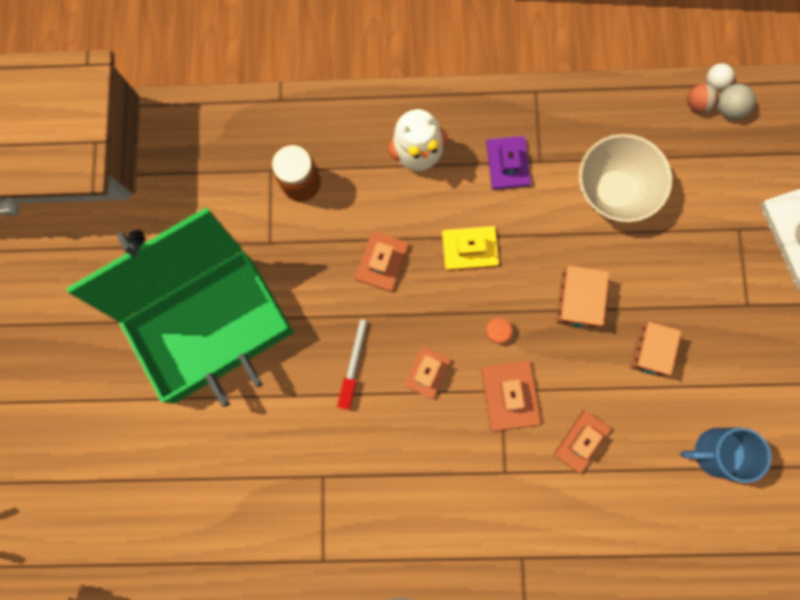

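View pics/side0.png

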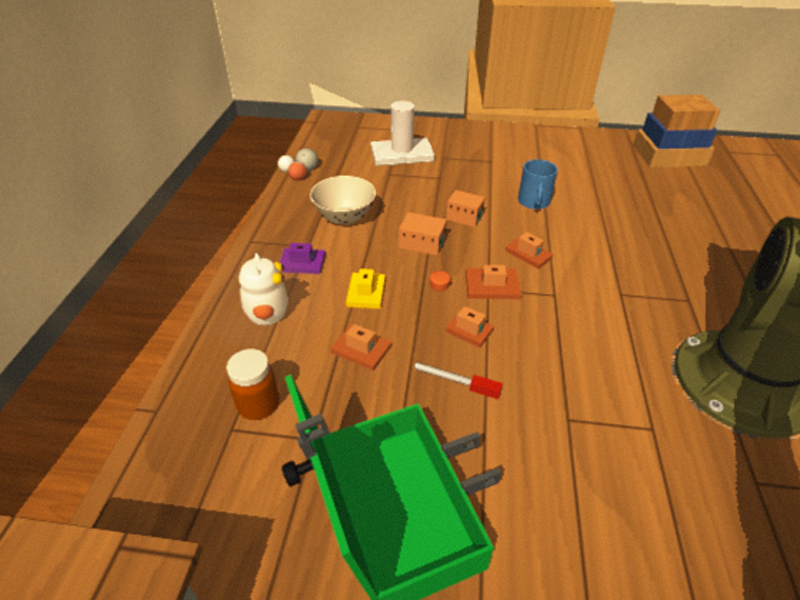

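Top view (800x600 px): roofs at (383,261), (429,372), (512,395) and (583,441). Houses are at (585,297) and (658,350), the tealight at (500,330), and the rod runs from (345,395) to (363,322). The open box is at (205,320). Look-alikes are the yellow (471,247) and purple (508,162) roofs. I'll choose only rust-brown roofs, and measure them next.

```bash
cat > h.py <<'E'
import numpy as np,cv2,pickle
from bench import ctrl
def grab(n):
    return ctrl.get_image(n)
def cast(im,px,z):
    px=np.atleast_2d(px).astype(float);K=im['camera_matrix'];T=im['cam_to_world']
    d=np.c_[(px-K[[0,1],[2,2]])/K[0,0],np.ones(len(px))]@T[:3,:3].T
    o=T[:3,3];return (o+d*((z-o[2])/d[:,2])[:,None])[:,:2]
def tri(ims,pxs):
    A=np.zeros((3,3));b=np.zeros(3)
    for im,p in zip(ims,pxs):
        K=im['camera_matrix'];T=im['cam_to_world'];d=T[:3,:3]@np.r_[(np.array(p)-K[[0,1],[2,2]])/K[0,0],1];d/=np.linalg.norm(d)
        P=np.eye(3)-np.outer(d,d);A+=P;b+=P@T[:3,3]
    return np.linalg.solve(A,b)
def rect(im,mask,z):
    c=max(cv2.findContours(mask.astype('uint8'),cv2.RETR_EXTERNAL,cv2.CHAIN_APPROX_NONE)[0],key=cv2.contourArea).reshape(-1,2)
    (cx,cy),(w,h),a=cv2.minAreaRect((cast(im,c,z)*1000).astype('float32'))
    if w<h:w,h,a=h,w,a+90
    return np.round([cx,cy,w,h,(a+90)%180-90],1)   # mm, deg of long axis
E
python3 - <<'E'
from h import *
im=pickle.load(open('pics/top.pkl','rb'));p=im['pixels']
hsv=cv2.cvtColor(p,cv2.COLOR_RGB2HSV)
for n,q in dict(slabL=(492,380),blkL=(505,385),slabA=(400,245),blkA=(375,255),slabB=(440,385),slabD=(575,455),h1=(585,290),h2=(658,345),t1=(540,400),t2=(450,330),t3=(620,390),tl=(500,330)).items():
    x,y=int(q[0]*.7),int(q[1]*.7);print(n,p[y,x],hsv[y,x])
a=cv2.resize(p[150:350,240:500,::-1],(780,600),interpolation=cv2.INTER_NEAREST);cv2.imwrite('pics/c1.png',a)
E
```

```text
slabL [220 118  71] [  9 173 220]
blkL [242 170 101] [ 15 149 242]
slabA [218 115  64] [ 10 180 218]
blkA [243 169  98] [ 15 152 243]
slabB [121  76  42] [ 13 166 121]
slabD [195 114  70] [ 11 163 195]
h1 [243 168  95] [ 15 155 243]
h2 [242 168  94] [ 15 156 242]
t1 [181 119  61] [ 15 169 181]
t2 [182 120  62] [ 15 168 182]
t3 [197 129  68] [ 14 167 197]
tl [243 131  70] [ 11 182 243]
```

View pics/c1.png

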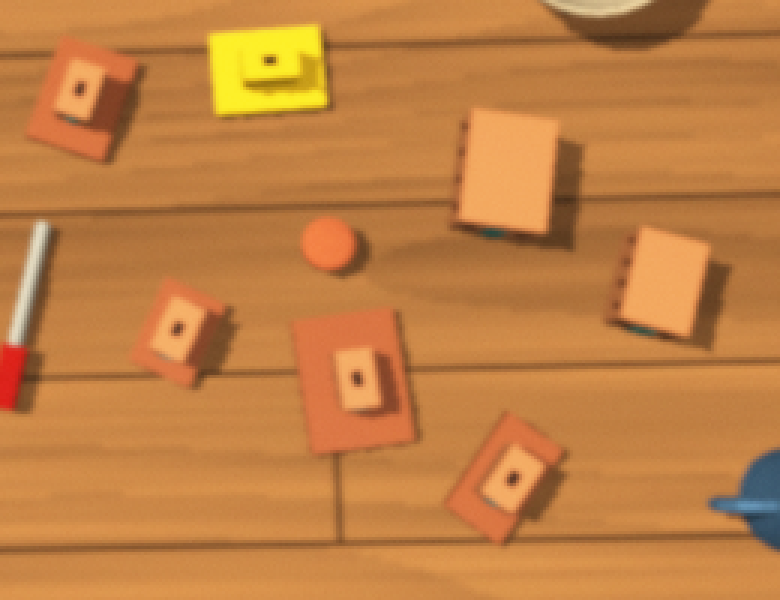

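Crop (3x, offset 240,150): the four rust roofs are at crop (83,97), (181,332), (355,380) and (505,478). House tops are at (508,172) and (665,283), the tealight at (329,243), and the yellow decoy at (268,70). Next I'll measure each of them.

```bash
cat >> h.py <<'E'
def roofs(im):
    p=im['pixels'].astype(int);R,G,B=p[...,0],p[...,1],p[...,2]
    slab=((R*100>G*166)&(R>100)&(G>55)).astype('uint8'); bt=((R>215)&(G>148)&(R*100<G*165)&(B>75)&(G<190)).astype('uint8')
    out=[]
    n,l,st,ce=cv2.connectedComponentsWithStats(cv2.morphologyEx(bt,cv2.MORPH_OPEN,np.ones((3,3))))
    for i in range(1,n):
        if not 60<st[i,4]<2500:continue
        c=ce[i]
        if not(230<c[0]<500 and 140<c[1]<345):continue
        top=rect(im,l==i,.05 if st[i,4]>500 else .042)
        res=None
        if st[i,4]<500:
            m=cv2.morphologyEx(((slab>0)|(l==i)|(cv2.dilate((l==i).astype('uint8'),np.ones((9,9)))>0)).astype('uint8'),cv2.MORPH_OPEN,np.ones((3,3)))
            _,ll=cv2.connectedComponents(m);res=rect(im,ll==ll[int(c[1]),int(c[0])],.012)
        out.append((c.round(1),st[i,4],top,res))
    return out
E
python3 - <<'E'
from h import *
im=pickle.load(open('pics/top.pkl','rb'));si=pickle.load(open('pics/side.pkl','rb'))
for r in roofs(im):print(*r)
p=im['pixels'].astype(int);R,G,B=p[...,0],p[...,1],p[...,2]
print('handle',rect(im,(R>150)&(G<50)&(B<60),.02))
m=((R>110)&(abs(R-G)<25)&(abs(G-B)<30)).astype('uint8');m[:,:230]=0;m[:,270:]=0;m[:210]=0;m[280:]=0
print('rod',rect(im,m,.014),m.sum())
g=((G>50)&(G>R*1.8)&(G>B*1.8)).astype('uint8')
c=max(cv2.findContours(g,cv2.RETR_EXTERNAL,cv2.CHAIN_APPROX_NONE)[0],key=cv2.contourArea)
ap=cv2.approxPolyDP(c,5,True).reshape(-1,2)
for q in ap:print(q,cast(im,q,.065)[0].round(3))
print('house tri',tri([im,si],[(240+508/3,150+172/3),(300,152)]))
a=cv2.resize(p[140:290,40:250,::-1].astype('uint8'),(798,570),interpolation=cv2.INTER_CUBIC);cv2.imwrite('pics/c2.png',a)
E
```

```text
[265.9 178.9] 164 [659.6  16.2  41.2  26.2 -20.5] [658.3  14.8  92.   70.9 -20.6]
[409.1 206. ] 1027 [ 584.3 -313.4   86.7   64.6  -10.6] None
[461.2 243.2] 669 [ 495.6 -424.2   69.6   49.6  -18.1] None
[298.4 259. ] 193 [468.9 -54.9  43.   26.6 -28.1] [468.2 -55.7  74.6  56.  -25.1]
[358.5 275.7] 193 [ 428.2 -190.    42.8   25.8    6.5] [ 427.2 -191.2  106.3   84.2    7. ]
[410.5 309.1] 185 [ 351.6 -301.9   42.3   25.6  -38.8] [ 350.1 -303.4   91.    58.5  -36.9]
handle [437.   76.4  45.2  18.7 -14.9]
rod [509.4  57.9  93.3  11.7 -13.4] 186
[144 146] [0.743 0.302]
[ 48 201] [0.616 0.525]
[ 84 225] [0.558 0.437]
[114 280] [0.43  0.362]
[203 233] [0.532 0.161]
[177 185] [0.646 0.222]
house tri [ 0.5748628  -0.30721617  0.0750113 ]
```

View pics/c2.png

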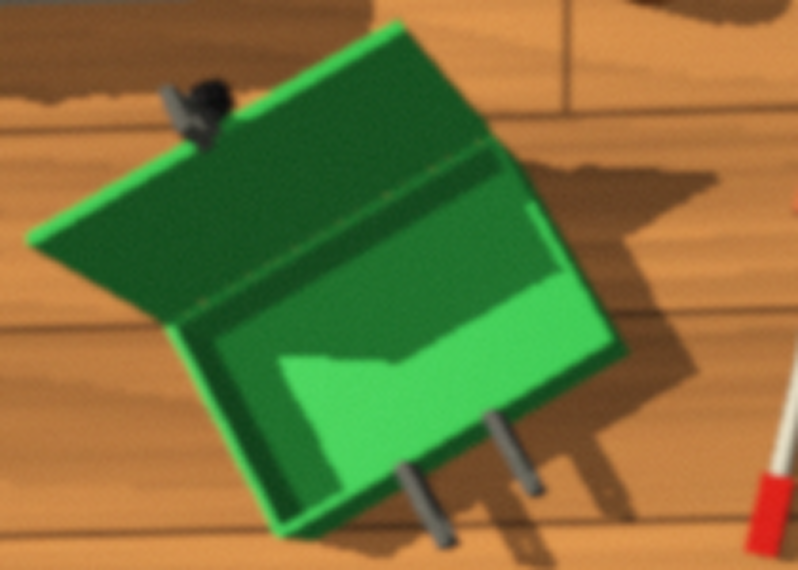

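Houses present: m at (584,-313) mm, yaw -10.6°, and s at (496,-424) mm, yaw -18.1°. Roofs by slab size:

| Roof | Position (mm) | Goes to |
|---|---|---|
| m | (660,16) | house m |
| s | (469,-55) | house s |
| l | (428,-190) | box |
| n | (351,-302) | box |

c2 shows the box with its fixed eyes ending at crop (443,545) and (537,493), and the lid leaning back with its knob at (210,105). First move is to roof m.

Call:
carry_out(
  steps=[
    [0,0,0,0,0,5,0.6],
    [0,0,0,3,-3,9,0.6],
    [0,0,0,51.2,-61.6,9,0.6],
    [0,0,0,51.2,-61.6,9,0.6],
    [0,0,0,51.2,-61.6,9,0.6],
    [0,0,0,51.2,-61.6,9,0.6],
    [0,0,0,51.2,-61.6,9,0.6],
    [0,0,0,51.2,-61.6,9,0.6],
    [0,0,0,51.2,-61.6,9,0.6],
    [0,0,0,51.2,-61.6,9,0.6],
    [0,0,-7.4,51.2,-61.6,9,0.6],
    [0,0,-7.4,51.2,-61.6,9,0.6],
  ],
  squeeze=25,
)

```text
time: 1.3
position: [0.4918, 0.2196, 0.3105]
tool_rot: [-0.563, -3.091, -0.0]
ft_force: [0.4, 0.6, -0.2]
grip_width: 0.601
grip_force: 0.0
```

```bash
cat > go.py <<'E'
# usage: go.py x y z(mm) closing-line angle(deg) -> shift (cm) and turn to get there
import sys;import numpy as np;from bench import ctrl
from scipy.spatial.transform import Rotation as Ro
s=ctrl.get_state();R=Ro.from_rotvec(s['tool_rot']).as_matrix();y=np.degrees(np.arctan2(R[1,1],R[0,1]))
p=s['position']*1000;print('t',s['time'],'pos',p.round(1),'closing',y.round(2)%180,'tilt',R[:2,2].round(4),'w',round(s['grip_width']*87,1),'gf',s['grip_force'],'F',s['ft_force'].round(1),'j1,7',s['joint_positions'][[0,6]].round(2))
if len(sys.argv)>4:
    t=np.array([float(v) for v in sys.argv[1:5]]);print('shift cm',((t[:3]-p)/10).round(2),'turn',round((t[3]-y+90)%180-90,2))
E
python3 go.py 659.6 16.2 16 69.5
```

```text
t 1.3 pos [491.8 219.6 310.5] closing 69.34 tilt [-0.0001  0.0002] w 52.3 gf 0.0 F [ 0.4  0.6 -0.2] j1,7 [-0.79  0.76]
shift cm [ 16.78 -20.34 -29.45] turn 0.16
```

Call:
carry_out(
  steps=[
    [0,0,0,16.8,-20.3,0,0.6],
    [0,0,0,16.8,-20.3,0,0.6],
    [0,0,0,16.8,-20.3,0,0.6],
    [0,0,0,16.8,-20.3,0,0.6],
    [0,0,0,16.8,-20.3,0,0.6],
    [0,0,0,16.8,-20.3,0,0.6],
    [0,0,0,16.8,-20.3,-20,0.6],
    [0,0,0,16.8,-20.3,-20,0.6],
    [0,0,0,16.8,-20.3,-20,0.6],
    [0,0,0,16.8,-20.3,-20,0.6],
    [0,0,0,16.8,-20.3,-20,0.6],
    [0,0,0,16.8,-20.3,-20,0.6],
  ],
)

```text
time: 2.5
position: [0.6587, 0.019, 0.1108]
tool_rot: [-0.558, -3.09, 0.001]
ft_force: [0.1, -0.4, 0.4]
grip_width: 0.597
grip_force: 0.0
```

```bash
python3 go.py 659.6 16.2 16 69.5
```

```text
t 2.5 pos [658.7  19.  110.8] closing 69.53 tilt [-0.0014 -0.0001] w 51.9 gf 0.0 F [ 0.1 -0.4  0.4] j1,7 [-0.45  1.3 ]
shift cm [ 0.09 -0.28 -9.48] turn -0.03
```

Call:
carry_out(
  steps=[
    [0,0,0,0.1,-0.2,-5,0.6],
    [0,0,0,0.1,-0.2,-8,0.6],
    [0,0,0,0.1,-0.2,-9.4,0.6],
    [0,0,0,0.1,-0.2,-9.4,0.6],
    [0,0,0,0.1,-0.2,-9.4,0.2],
    [0,0,0,0.1,-0.2,-9.4,0.2],
    [0,0,0,0.1,-0.2,-9.4,0.2],
    [0,0,0,0.1,-0.2,-9.4,0.2],
    [0,0,0,0.1,-0.2,-9.4,0.2],
    [0,0,0,0.1,-0.2,-9.4,0.2],
  ],
)

```text
time: 3.5
position: [0.6609, 0.0165, 0.0179]
tool_rot: [0.559, 3.09, 0.001]
ft_force: [-1.4, -0.7, 5.5]
grip_width: 0.321
grip_force: 25.0
```

```bash
python3 go.py 584.3 -313.4 180 79.4
```

```text
t 3.5 pos [660.9  16.5  17.9] closing 69.49 tilt [0.0017 0.0004] w 27.9 gf 25.000315939541906 F [-1.4 -0.7  5.5] j1,7 [-0.42  1.34]
shift cm [ -7.66 -32.99  16.21] turn 9.91
```

Call:
carry_out(
  steps=[
    [0,0,0,0,0,5,0.2],
    [0,0,0,0,0,10,0.2],
    [0,0,0,-0.5,-3,13,0.2],
    [0,0,5,-7.6,-33,13,0.2],
    [0,0,9.9,-7.6,-33,13,0.2],
    [0,0,9.9,-7.6,-33,13,0.2],
    [0,0,9.9,-7.6,-33,13,0.2],
    [0,0,9.9,-7.6,-33,13,0.2],
    [0,0,9.9,-7.6,-33,13,0.2],
    [0,0,9.9,-7.6,-33,13,0.2],
    [0,0,9.9,-7.6,-33,9,0.2],
    [0,0,9.9,-7.6,-33,9,0.2],
  ],
)

```text
time: 4.7
position: [0.5803, -0.3118, 0.1012]
tool_rot: [-0.292, -3.119, -0.006]
ft_force: [0.1, 1.3, -1.9]
grip_width: 0.323
grip_force: 25.0
```

```bash
python3 go.py 585.4 -313.6 72 79.4
```

```text
t 4.7 pos [ 580.3 -311.8  101.2] closing 79.31 tilt [-0.0091  0.0045] w 28.1 gf 24.999236748553813 F [ 0.1  1.3 -1.9] j1,7 [0.01 2.03]
shift cm [ 0.51 -0.18 -2.92] turn 0.09
```

Call:
carry_out(
  steps=[
    [0,0,0,0,0,0,0.2],
    [0,0,0,0,0,0,0.2],
    [0,0,0,0,0,0,0.2],
    [0,0,0,0,0,0,0.2],
  ],
)

```text
time: 5.1
position: [0.5849, -0.3135, 0.108]
tool_rot: [0.289, 3.126, -0.001]
ft_force: [-1.1, -0.1, -1.2]
grip_width: 0.324
grip_force: 25.0
```

```bash
python3 go.py 585.4 -313.6 72 79.4
```

```text
t 5.1 pos [ 584.9 -313.5  108. ] closing 79.43 tilt [ 0.0019 -0.0006] w 28.2 gf 24.999050782062113 F [-1.1 -0.1 -1.2] j1,7 [0.01 2.03]
shift cm [ 0.05 -0.01 -3.6 ] turn -0.03
```

Call:
carry_out(
  steps=[
    [0,0,0,0,0,-2,0.2],
    [0,0,0,0,0,-3.5,0.2],
    [0,0,0,0,0,-3.8,0.2],
    [0,0,0,0,0,-4.0,0.2],
    [0,0,0,0,0,-4.1,0.2],
    [0,0,0,0,0,-4.1,0.2],
  ],
)

```text
time: 5.7
position: [0.5838, -0.3131, 0.0677]
tool_rot: [-0.29, -3.128, -0.002]
ft_force: [-5.1, 3.5, 9.1]
grip_width: 0.32
grip_force: 25.0
```

```bash
python3 go.py
```

```text
t 5.7 pos [ 583.8 -313.1   67.7] closing 79.4 tilt [-0.0004  0.0016] w 27.9 gf 25.002812000457197 F [-5.1  3.5  9.1] j1,7 [0.02 2.05]
```

Call:
carry_out(
  steps=[
    [0,0,0,0,0,0,0.55],
    [0,0,0,0,0,0,0.55],
    [0,0,0,0,0,0,0.55],
    [0,0,0,0,0,4,0.55],
    [0,0,0,0,0,9,0.55],
    [0,0,-7,-2,4,12,0.55],
    [0,0,-14.9,-11.5,25.8,12,0.55],
    [0,0,-14.9,-11.5,25.8,12,0.55],
    [0,0,-14.9,-11.5,25.8,12,0.55],
    [0,0,-14.9,-11.5,25.8,12,0.55],
    [0,0,-14.9,-11.5,25.8,12,0.55],
    [0,0,-14.9,-11.5,25.8,6,0.55],
  ],
)

```text
time: 6.9
position: [0.4731, -0.0491, 0.1409]
tool_rot: [0.677, 3.055, 0.013]
ft_force: [2.4, 0.6, -0.1]
grip_width: 0.551
grip_force: 0.0
```

Call:
carry_out(
  steps=[
    [0,0,0,0,0,0,0.55],
    [0,0,0,0,0,0,0.55],
    [0,0,0,0,0,0,0.55],
  ],
)

```text
time: 7.2
position: [0.4704, -0.0568, 0.1372]
tool_rot: [0.696, 3.061, 0.0]
ft_force: [-0.5, -0.9, 0.3]
grip_width: 0.552
grip_force: 0.0
```

```bash
python3 go.py 468.9 -54.9 17.5 64.5
python3 - <<'E'
from h import *
im=grab('top');si=grab('side')
for n,i in(('top',im),('side',si)):pickle.dump(i,open(f'pics/{n}1.pkl','wb'))
for r in roofs(im):print(*r)
a=cv2.resize(im['pixels'][150:290,360:510,::-1],(640,600),interpolation=cv2.INTER_CUBIC);
b=cv2.resize(si['pixels'][120:200,260:350,::-1],(675,600),interpolation=cv2.INTER_CUBIC);
cv2.imwrite('pics/c3.png',cv2.resize(np.hstack([a,b]),(800,365)))
E
```

```text
t 7.2 pos [470.4 -56.8 137.2] closing 64.37 tilt [ 0.0022 -0.0004] w 48.0 gf 0.0 F [-0.5 -0.9  0.3] j1,7 [-0.45  1.19]
shift cm [ -0.15   0.19 -11.97] turn 0.13
[375.1 144.4] 612 [ 734.5 -238.6  170.7   29.8  -78.8] None
[264.2 149.3] 1603 [731.2  -9.2 400.2  48.3 -89.5] None
[413.7 203.4] 208 [ 591.4 -325.8   44.9   28.   -10.3] [ 589.1 -322.4   96.8   80.2  -10. ]
[461.2 243.1] 712 [ 495.8 -424.3   71.4   51.1  -17.6] None
[441.4 275.3] 121 [ 424.3 -376.5   74.     6.7   88.7] [ 425.3 -385.2   95.3   25.3   88.7]
[259.9 280.1] 69 [422.5  32.9  29.7  11.3  88.7] [423.5  34.9  49.3  30.1  88.7]
[407.1 313.2] 108 [ 343.7 -295.7   27.7   23.9   49.6] [ 350.  -303.3   91.3   58.8  -35.7]
[342.4 312.4] 85 [ 348.4 -150.2   29.3   13.2   88.8] [ 347.5 -153.    48.8   31.5   88.8]
[371.2 313.1] 233 [ 343.8 -213.7   71.6   15.3   88.8] [ 340.  -263.3  180.6   89.3  -73.5]
[408.4 340.7] 929 [ 281.5 -277.5  158.    38.3   88.9] None
[495.8 343.3] 122 [ 274.7 -482.4   46.3   12.8   88.9] [ 271.9 -493.8   66.7   30.6   88.9]
```

View pics/c3.png

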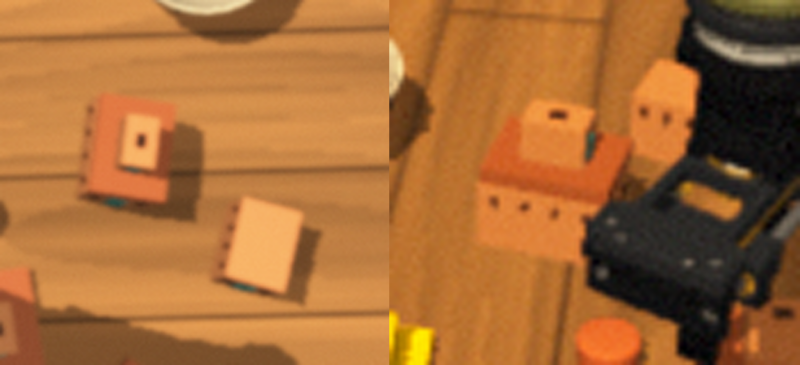

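c3: roof m sits on house m (crop 128,148 in the top half), and it looks flush in the side view on the right. Now a numeric check at the true heights.

Run:
```python
from h import *
im=pickle.load(open('pics/top1.pkl','rb'));p=im['pixels'].astype(int);R,G,B=p[...,0],p[...,1],p[...,2]
a=np.zeros(R.shape,bool);a[170:240,385:440]=1
bt=a&(R>215)&(G>148)&(R*100<G*165)
print('block',rect(im,bt,.092),cast(im,(413.7,203.4),.092)*1000)
sl=a&(R*100>G*166)&(R>170)|bt
print('slab',rect(im,sl,.062))
for f in('pics/top.pkl','pics/top1.pkl'):
  q=pickle.load(open(f,'rb'))['pixels'];print(q[240,460],q[120,330])
```

```text
block [ 582.4 -313.8   43.1   27.3  -12. ] [[ 582.39965392 -313.63346128]]
slab [ 582.1 -310.6   89.7   74.8  -10.1]
[242 168  95] [122  79  43]
[247 179 103] [132  86  46]
```

Call:
carry_out(
  steps=[
    [0,0,0,-0.1,0.2,-5,0.6],
    [0,0,0,-0.1,0.2,-9,0.6],
    [0,0,0,-0.1,0.2,-11,0.6],
    [0,0,0,-0.1,0.2,-12,0.6],
    [0,0,0,-0.1,0.2,-12,0.6],
    [0,0,0,-0.1,0.2,-12,0.2],
    [0,0,0,-0.1,0.2,-12,0.2],
    [0,0,0,-0.1,0.2,-12,0.2],
    [0,0,0,-0.1,0.2,-12,0.2],
    [0,0,0,-0.1,0.2,-12,0.2],
    [0,0,0,-0.1,0.2,-12,0.2],
  ],
)

```text
time: 8.4
position: [0.4687, -0.0535, 0.0164]
tool_rot: [0.693, 3.063, 0.001]
ft_force: [-1.0, -1.1, 7.1]
grip_width: 0.319
grip_force: 25.0
```

```bash
python3 go.py 495.6 -424.2 110 71.9
```

```text
t 8.4 pos [468.7 -53.5  16.4] closing 64.49 tilt [0.0013 0.0004] w 27.8 gf 24.977736426517367 F [-1.  -1.1  7.1] j1,7 [-0.43  1.28]
shift cm [  2.69 -37.07   9.36] turn 7.41
```

Call:
carry_out(
  steps=[
    [0,0,0,0,0,5,0.2],
    [0,0,0,0,0,10,0.2],
    [0,0,0,0,-3,14,0.2],
    [0,0,3,2.6,-37,14,0.2],
    [0,0,7.5,2.6,-37,14,0.2],
    [0,0,7.5,2.6,-37,14,0.2],
    [0,0,7.5,2.6,-37,14,0.2],
    [0,0,7.5,2.6,-37,14,0.2],
    [0,0,7.5,2.6,-37,14,0.2],
    [0,0,7.5,2.6,-37,14,0.2],
    [0,0,7.5,2.6,-37,10,0.2],
    [0,0,7.5,2.6,-37,9.3,0.2],
  ],
)

```text
time: 9.6
position: [0.491, -0.4228, 0.1037]
tool_rot: [-0.495, -3.095, -0.005]
ft_force: [0.1, 1.3, -3.0]
grip_width: 0.321
grip_force: 25.0
```

Call:
carry_out(
  steps=[
    [0,0,0,0,0,0,0.2],
    [0,0,0,0,0,0,0.2],
    [0,0,0,0,0,-1,0.2],
    [0,0,0,0,0,-1,0.2],
    [0,0,0,0,0,-1,0.2],
    [0,0,0,0,0,-1,0.2],
  ],
)

```text
time: 10.2
position: [0.4944, -0.4235, 0.0991]
tool_rot: [0.491, 3.102, -0.0]
ft_force: [-1.2, 1.8, -2.0]
grip_width: 0.317
grip_force: 25.0
```

```bash
python3 go.py 495 -424 66.4 71.9
```

```text
t 10.2 pos [ 494.4 -423.5   99.1] closing 72.01 tilt [ 0.0008 -0.0003] w 27.6 gf 24.974965914152563 F [-1.2  1.8 -2. ] j1,7 [0.1  2.19]
shift cm [ 0.06 -0.05 -3.27] turn -0.11
```

Call:
carry_out(
  steps=[
    [0,0,0,0.1,0,-1.5,0.2],
    [0,0,0,0.1,0,-2.6,0.2],
    [0,0,0,0.1,0,-3,0.2],
    [0,0,0,0.1,0,-3,0.2],
    [0,0,0,0.1,0,-3.2,0.2],
    [0,0,0,0.1,0,-3.3,0.2],
    [0,0,0,0.1,0,-3.3,0.2],
  ],
)

```text
time: 10.9
position: [0.4952, -0.4239, 0.0665]
tool_rot: [0.492, 3.102, -0.0]
ft_force: [-0.7, 1.5, 4.4]
grip_width: 0.321
grip_force: 25.0
```

```bash
python3 go.py 495 -424 66.4 71.9
```

```text
t 10.9 pos [ 495.2 -423.9   66.5] closing 71.99 tilt [ 0.0007 -0.0002] w 27.9 gf 24.983095983043313 F [-0.7  1.5  4.4] j1,7 [0.11 2.2 ]
shift cm [-0.02 -0.01 -0.01] turn -0.09
```

Call:
carry_out(
  steps=[
    [0,0,0,0,0,0,0.55],
    [0,0,0,0,0,0,0.55],
    [0,0,0,0,0,0,0.55],
    [0,0,0,0,0,4,0.55],
    [0,0,0,0,0,9,0.55],
    [0,0,8,-2,6,12,0.55],
    [0,0,16,-6.7,23.4,12,0.55],
    [0,0,24.5,-6.7,23.4,12,0.55],
    [0,0,24.5,-6.7,23.4,12,0.55],
    [0,0,24.5,-6.7,23.4,12,0.55],
    [0,0,24.5,-6.7,23.4,12,0.55],
    [0,0,24.5,-6.7,23.4,12,0.55],
  ],
)

```text
time: 12.1
position: [0.4284, -0.1887, 0.186]
tool_rot: [-0.182, 3.134, 0.001]
ft_force: [-0.3, -0.3, -0.2]
grip_width: 0.548
grip_force: 0.0
```

Call:
carry_out(
  steps=[
    [0,0,0,0,0,0,0.55],
    [0,0,0,0,0,0,0.55],
    [0,0,0,0,0,0,0.55],
  ],
)

```text
time: 12.4
position: [0.428, -0.1909, 0.1854]
tool_rot: [0.174, -3.136, 0.001]
ft_force: [0.6, -0.4, -0.0]
grip_width: 0.547
grip_force: 0.0
```

```bash
python3 - <<'E'
from h import *
im=grab('top');si=grab('side')
for n,i in(('top',im),('side',si)):pickle.dump(i,open(f'pics/{n}2.pkl','wb'))
p=im['pixels'].astype(int);R,G,B=p[...,0],p[...,1],p[...,2]
for nm,(x,y) in dict(m=(413,203),s=(465,240)).items():
    a=np.zeros(R.shape,bool);a[y-25:y+25,x-25:x+25]=1
    bt=(a&(R>215)&(G>148)&(R*100<G*165)).astype('uint8');bt=cv2.morphologyEx(bt,cv2.MORPH_OPEN,np.ones((3,3)))
    print(nm,'block',rect(im,bt,.092),'slab',rect(im,a&(R*100>G*166)&(R>195)|(bt>0),.062))
a=cv2.resize(im['pixels'][170:350,370:500,::-1],(433,600),interpolation=cv2.INTER_CUBIC);
b=cv2.resize(si['pixels'][120:200,260:350,::-1],(675,600),interpolation=cv2.INTER_CUBIC);
cv2.imwrite('pics/c4.png',cv2.resize(np.hstack([a,b]),(800,433)))
E
python3 go.py 351.6 -301.9 17 52.5
```

```text
m block [ 582.7 -313.7   43.3   26.6  -11.3] slab [ 583.3 -311.6   86.9   71.5  -11.5]
s block [ 496.1 -425.1   43.1   26.2  -18.5] slab [ 506.  -428.1   52.6   51.5   69.3]
t 12.5 pos [ 428.  -190.5  185.4] closing 96.39 tilt [-0.0008 -0.0005] w 47.8 gf 0.0 F [-0.2  0.3 -0.3] j1,7 [-0.29  2.01]
shift cm [ -7.64 -11.14 -16.84] turn -43.89
```

View pics/c4.png

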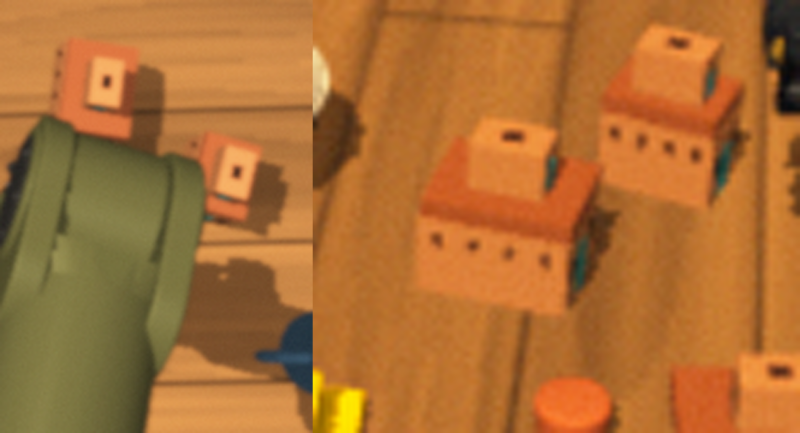

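c4: both roofs sit flush in the side view (crop (510,190) and (672,100)), matching the numbers to about 1 mm. The arm is over roof l, so I'll take that next.

Call:
carry_out(
  steps=[
    [0,0,0,0,0,-5,0.6],
    [0,0,0,0,0,-10,0.6],
    [0,0,0,0,0,-14,0.6],
    [0,0,0,0,0,-16.8,0.6],
    [0,0,0,0,0,-16.8,0.6],
    [0,0,0,0,0,-16.8,0.2],
    [0,0,0,0,0,-16.8,0.2],
    [0,0,0,0,0,-16.8,0.2],
    [0,0,0,0,0,-16.8,0.2],
    [0,0,0,0,0,-16.8,0.2],
    [0,0,0,0,0,-16.8,0.2],
  ],
)

```text
time: 13.6
position: [0.4286, -0.1895, 0.0182]
tool_rot: [-0.178, 3.135, 0.0]
ft_force: [-1.2, 0.1, 4.4]
grip_width: 0.321
grip_force: 25.0
```

```bash
python3 - <<'E'
from h import *
im=pickle.load(open('pics/top.pkl','rb'));p=im['pixels'].astype(int);R,G,B=p[...,0],p[...,1],p[...,2]
g=(G>50)&(G>R*1.8)&(G>B*1.8)
# corners of the rim seen in crop c2 (scale 3.8, offset 40,140)
o=lambda x,y:(40+x/3.8,140+y/3.8)
for n,q,z in[('FL rim',(278,527),.065),('FR rim',(620,342),.065),('RL hinge',(168,325),.065),('RR hinge',(503,148),.065),('eyeL tip top',(448,541),.072),('eyeR tip top',(541,490),.072),('knob',(212,100),.2)]:
    print(n,cast(im,o(*q),z)[0].round(4))
# dark eyes mask at front
d=((p.max(2)<115)&(abs(R-G)<20)&(abs(G-B)<20)).astype('uint8');d[:245]=0;d[290:]=0;d[:,:140]=0;d[:,185:]=0
n,l,st,ce=cv2.connectedComponentsWithStats(d)
for i in range(1,n):
    if st[i,4]>15:print(st[i],rect(im,l==i,.072))
E
python3 go.py
```

```text
FL rim [0.4334 0.3644]
FR rim [0.5388 0.1607]
RL hinge [0.5564 0.4363]
RR hinge [0.6606 0.2334]
eyeL tip top [0.4226 0.2606]
eyeR tip top [0.4511 0.2059]
knob [0.6596 0.3612]
[168 249  14  21 107] [473.9 222.9  53.4  11.2  29.5]
[145 263  15  21 126] [444.7 274.8  53.3  13.8  27.6]
t 13.6 pos [ 428.6 -189.5   18.2] closing 96.5 tilt [0.0011 0.0003] w 27.9 gf 25.000792960636318 F [-1.2  0.1  4.4] j1,7 [-0.25  2.17]
```

Call:
carry_out(
  steps=[
    [0,0,0,0,0,5,0.2],
    [0,0,0,0,0,10,0.2],
    [0,0,0,0,0,15,0.2],
    [0,0,8,2,10,18,0.2],
    [0,0,16,3,20,18,0.2],
    [0,0,20.9,4,30,18,0.2],
    [0,0,20.9,5,40,18,0.2],
    [0,0,20.9,6,48,18,0.2],
    [0,0,20.9,9.8,53.6,18,0.2],
    [0,0,20.9,9.8,53.6,18,0.2],
    [0,0,20.9,9.8,53.6,18,0.2],
    [0,0,20.9,9.8,53.6,18,0.2],
  ],
)

```text
time: 14.8
position: [0.5046, 0.2527, 0.1955]
tool_rot: [0.744, -3.052, -0.0]
ft_force: [1.5, -1.1, -0.4]
grip_width: 0.322
grip_force: 25.0
```

Call:
carry_out(
  steps=[
    [0,0,0,0,0,0,0.2],
    [0,0,0,0,0,0,0.2],
    [0,0,0,0,0,0,0.2],
    [0,0,0,0,0,0,0.2],
  ],
)

```text
time: 15.2
position: [0.5049, 0.2491, 0.1959]
tool_rot: [0.74, -3.053, 0.0]
ft_force: [0.8, 0.2, -1.3]
grip_width: 0.319
grip_force: 25.0
```

```bash
python3 go.py 526.7 346.3 26 117.4
python3 - <<'E'
from h import *
im=grab('top');pickle.dump(im,open('pics/top3.pkl','wb'))
p=im['pixels'].astype(int);R,G,B=p[...,0],p[...,1],p[...,2]
for r in roofs(im):print(*r)
print('handle',rect(im,(R>150)&(G<50)&(B<60),.02))
cv2.imwrite('pics/t3.png',p[...,::-1])
E
```

```text
t 15.2 pos [504.9 249.1 195.9] closing 117.25 tilt [-0.     -0.0002] w 27.8 gf 24.999734382145107 F [ 0.8  0.2 -1.3] j1,7 [-0.72  1.57]
shift cm [  2.18   9.72 -16.99] turn 0.15
[299.6 161.6] 72 [701.  -61.9  45.1   9.8  88.2] [709.2 -62.4  65.8  30.2  88.3]
[454.5 189.2] 261 [ 621.4 -424.4  122.4   11.9   88.4] [ 590.4 -392.1  228.2  108.6   88.5]
[480.4 201. ] 882 [ 591.3 -472.1  180.1   37.3   88.4] None
[413.8 203.1] 218 [ 591.9 -326.    46.5   29.5  -12. ] [ 588.3 -321.9   97.2   80.2   -9.3]
[233.2 199.6] 188 [611.   88.8 115.5   9.6  88.4] [616.9  92.3 138.3  29.5  88.4]
[305.7 201.1] 155 [603.9 -75.4  87.4  11.2 -86.3] [609.2 -76.3 109.9  32.4 -88. ]
[380.3 204.1] 123 [ 593.2 -248.1   42.    16.5   88.4] [ 593.2 -292.   141.2   97.    81.2]
[233.3 209.1] 229 [588.7  90.1 117.6  12.2 -89.4] [594.   93.4 140.3  32.8 -89.4]
[467.9 240.8] 236 [ 501.3 -442.1   46.4   29.6  -19.6] [ 500.4 -439.8   84.9   75.7  -16.4]
[383.  263.6] 1635 [ 454.3 -246.5  372.1   29.1   89.9] None
[469.3 276.6] 1598 [ 418.7 -410.7  446.5   26.7   89. ] None
[259.4 294. ] 219 [394.5  34.5  81.8  22.4  88.8] [394.8  36.5 102.7  41.3  88.8]
[462.8 304.9] 290 [ 359.2 -415.6  117.6   15.3   88.8] [ 358.6 -425.2  139.9   33.7   88.8]
[382.  312.6] 143 [ 344.3 -239.3   33.9   21.9   88.8] [ 354.6 -277.2  115.2   97.2  -37.7]
[439.1 314. ] 164 [ 338.4 -366.2   57.8   15.3   88.8] [ 337.3 -374.6   78.5   33.5   88.8]
[459.7 322.7] 256 [ 319.1 -408.8   96.4   13.    88.8] [ 317.4 -418.3  118.1   31.1   88.8]
handle [448.7  75.5  18.6  10.  -10.1][ WARN:0@0.468] global loadsave.cpp:1063 imwrite_ Unsupported depth image for selected encoder is fallbacked to CV_8U.
```

View pics/t3.png

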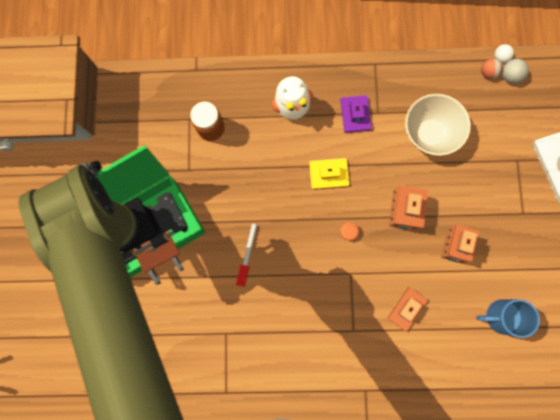

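t3: roof l is held over the box at (160,250). Roof n is still at (409,309) and the rod at (243,275), both unmoved. Now I'll lower l into the box.

Call:
carry_out(
  steps=[
    [0,0,0,2.2,9.7,0,0.2],
    [0,0,0,2.2,9.7,0,0.2],
    [0,0,0,2.2,9.7,0,0.2],
    [0,0,0,2.2,9.7,0,0.2],
    [0,0,0,2.2,9.7,-5,0.2],
    [0,0,0,2.2,9.7,-9,0.2],
    [0,0,0,2.2,9.7,-12,0.2],
    [0,0,0,2.2,9.7,-14,0.2],
    [0,0,0,2.2,9.7,-15.5,0.2],
    [0,0,0,2.2,9.7,-16.8,0.2],
    [0,0,0,2.2,9.7,-17.2,0.2],
    [0,0,0,2.2,9.7,-17.2,0.2],
  ],
)

```text
time: 16.45
position: [0.5273, 0.3476, 0.0244]
tool_rot: [-0.743, 3.052, 0.0]
ft_force: [-0.3, -0.6, -1.0]
grip_width: 0.322
grip_force: 25.0
```

```bash
python3 go.py 526.7 346.3 23 117.4
```

```text
t 16.45 pos [527.3 347.6  24.4] closing 117.36 tilt [0.0007 0.0004] w 28.0 gf 24.99982763081789 F [-0.3 -0.6 -1. ] j1,7 [-0.77  1.49]
shift cm [-0.06 -0.13 -0.14] turn 0.04
```

Call:
carry_out(
  steps=[
    [0,0,0,0,0,-0.1,0.5],
    [0,0,0,0,0,-0.1,0.5],
    [0,0,0,0,0,4,0.5],
    [0,0,0,0,0,9,0.5],
    [0,0,0,0,0,14,0.5],
    [0,0,0,0,0,17,0.5],
    [0,0,-8,0,-5,17,0.5],
    [0,0,-16,0,-10,17,0.5],
    [0,0,-24,0,-15,17,0.5],
    [0,0,-32,-1,-20,17,0.5],
    [0,0,-40,-2,-25,17,0.5],
    [0,0,-40,-2,-30,17,0.5],
  ],
)

```text
time: 17.65
position: [0.5059, 0.0484, 0.1946]
tool_rot: [0.348, 3.121, 0.003]
ft_force: [0.5, 0.1, -1.0]
grip_width: 0.501
grip_force: 0.0
```

Call:
carry_out(
  steps=[
    [0,0,-8,0,-5,0,0.6],
    [0,0,-16,0,-10,0,0.6],
    [0,0,-24.9,-3,-15,0,0.6],
    [0,0,-24.9,-6,-20,0,0.6],
    [0,0,-24.9,-8,-25,0,0.6],
    [0,0,-24.9,-11,-30,0,0.6],
    [0,0,-24.9,-15.6,-34,0,0.6],
    [0,0,-24.9,-15.6,-34,0,0.6],
    [0,0,-24.9,-15.6,-34,0,0.6],
    [0,0,-24.9,-15.6,-34,0,0.6],
    [0,0,-24.9,-15.6,-34,0,0.6],
    [0,0,-24.9,-15.6,-34,0,0.6],
  ],
)

```text
time: 18.85
position: [0.3518, -0.2891, 0.1939]
tool_rot: [1.006, 2.976, -0.0]
ft_force: [0.2, -0.1, -0.5]
grip_width: 0.597
grip_force: 0.0
```

```bash
python3 go.py 351.6 -301.9 17 52.5;python3 - <<'E'
from h import *
im=pickle.load(open('pics/top3.pkl','rb'));p=im['pixels'].astype(int);R,G,B=p[...,0],p[...,1],p[...,2]
for t in(225,235,245):
    a=np.zeros(R.shape,bool);a[290:330,390:430]=1
    m=cv2.morphologyEx((a&(R>t)&(R*100<G*160)).astype('uint8'),cv2.MORPH_OPEN,np.ones((3,3)));print(m.sum(),rect(im,m,.042))
i2=grab('top');cv2.imwrite('pics/t4.png',i2['pixels'][:,:,::-1][:350,:350])
pickle.dump(i2,open('pics/top4.pkl','wb'))
E
```

```text
t 18.85 pos [ 351.8 -289.1  193.9] closing 52.64 tilt [ 0.0002 -0.0002] w 51.9 gf 0.0 F [ 0.2 -0.1 -0.5] j1,7 [-0.24  1.45]
shift cm [ -0.02  -1.28 -17.69] turn -0.14
243 [ 351.9 -301.6   44.5   28.8  -37.2]
212 [ 351.9 -302.    43.2   27.   -37.2]
145 [ 360.4 -309.2   25.8   17.6   42.8]
```

View pics/t4.png

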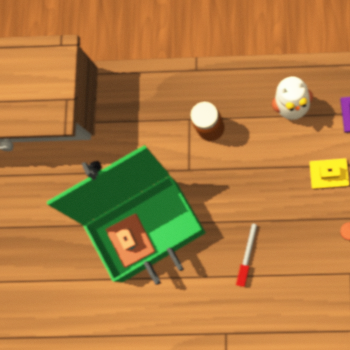

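t4: roof l lies flat in the left half of the box at (130,240). The rod is undisturbed at (243,275). Now I'll grasp n.

Call:
carry_out(
  steps=[
    [0,0,0,0,-1.3,-5,0.6],
    [0,0,0,0,-1.3,-10,0.6],
    [0,0,0,0,-1.3,-15,0.6],
    [0,0,0,0,-1.3,-17.6,0.6],
    [0,0,0,0,-1.3,-17.6,0.6],
    [0,0,0,0,-1.3,-17.6,0.6],
    [0,0,0,0,-1.3,-17.6,0.2],
    [0,0,0,0,-1.3,-17.6,0.2],
    [0,0,0,0,-1.3,-17.6,0.2],
    [0,0,0,0,-1.3,-17.6,0.2],
    [0,0,0,0,-1.3,-17.6,0.2],
    [0,0,0,0,-1.3,-17.6,0.2],
  ],
)

```text
time: 20.1
position: [0.3515, -0.3031, 0.0186]
tool_rot: [1.009, 2.974, 0.002]
ft_force: [0.1, 1.6, 6.5]
grip_width: 0.318
grip_force: 25.0
```

```bash
python3 go.py 575 253 26 117.4
```

```text
t 20.1 pos [ 351.5 -303.1   18.6] closing 52.5 tilt [0.0014 0.0006] w 27.6 gf 24.997640897054225 F [0.1 1.6 6.5] j1,7 [-0.18  1.75]
shift cm [22.35 55.61  0.74] turn 64.9
```

Call:
carry_out(
  steps=[
    [0,0,0,0,0,5,0.2],
    [0,0,0,0,0,10,0.2],
    [0,0,0,0,0,15,0.2],
    [0,0,8,3,4,18,0.2],
    [0,0,16,6,8,18,0.2],
    [0,0,24,9,12,18,0.2],
    [0,0,32,12,16,18,0.2],
    [0,0,40,15,20,18,0.2],
    [0,0,48,15,25,18,0.2],
    [0,0,48,15,30,18,0.2],
    [0,0,48,15,30,18,0.2],
    [0,0,48,15,30,18,0.2],
  ],
)

```text
time: 21.3
position: [0.5003, -0.0015, 0.1973]
tool_rot: [0.294, -3.127, 0.001]
ft_force: [0.6, -1.5, -1.6]
grip_width: 0.32
grip_force: 25.0
```

Call:
carry_out(
  steps=[
    [0,0,8,0,5,0,0.2],
    [0,0,16.9,0,10,0,0.2],
    [0,0,16.9,0,15,0,0.2],
    [0,0,16.9,2,20,0,0.2],
    [0,0,16.9,5,24,0,0.2],
    [0,0,16.9,7.3,25.6,0,0.2],
    [0,0,16.9,7.3,25.6,0,0.2],
    [0,0,16.9,7.3,25.6,0,0.2],
    [0,0,16.9,7.3,25.6,-5,0.2],
    [0,0,16.9,7.3,25.6,-8,0.2],
    [0,0,16.9,7.3,25.6,-8,0.2],
    [0,0,16.9,7.3,25.6,-8,0.2],
  ],
)

```text
time: 22.5
position: [0.574, 0.2509, 0.1188]
tool_rot: [-0.74, 3.053, -0.0]
ft_force: [-0.3, 0.1, -1.5]
grip_width: 0.322
grip_force: 25.0
```

```bash
python3 go.py 575 253 24.5 117.4
```

```text
t 22.5 pos [574.  250.9 118.8] closing 117.25 tilt [ 0.0003 -0.0003] w 28.0 gf 24.997603269293904 F [-0.3  0.1 -1.5] j1,7 [-0.81  1.71]
shift cm [ 0.1   0.21 -9.43] turn 0.15
```

Call:
carry_out(
  steps=[
    [0,0,0,0.1,0.2,-3,0.2],
    [0,0,0,0.1,0.2,-6,0.2],
    [0,0,0,0.1,0.2,-8,0.2],
    [0,0,0,0.1,0.2,-9.3,0.2],
    [0,0,0,0.1,0.2,-9.4,0.2],
    [0,0,0,0.1,0.2,-9.4,0.2],
    [0,0,0,0.1,0.2,-9.4,0.5],
    [0,0,0,0.1,0.2,-9.4,0.5],
    [0,0,0,0.1,0.2,-9.4,0.5],
    [0,0,0,0.1,0.2,-5,0.5],
    [0,0,0,0.1,0.2,0,0.5],
    [0,0,0,0.1,0.2,5,0.5],
  ],
)

```text
time: 23.7
position: [0.5745, 0.2545, 0.1696]
tool_rot: [0.744, -3.052, 0.0]
ft_force: [0.7, 0.5, 0.8]
grip_width: 0.497
grip_force: 0.0
```

Call:
carry_out(
  steps=[
    [0,0,0,0,-1,5,0.5],
    [0,0,0,-2,-5,8,0.5],
    [0,0,0,-5,-10,10,0.5],
    [0,0,0,-6,-15,10,0.3],
    [0,0,0,-6,-20,10,0],
    [0,0,0,-6,-25,10,0],
    [0,0,0,-6,-30,10,0],
    [0,0,0,-6,-30,10,0],
    [0,0,0,-6,-30,10,0],
    [0,0,0,-6,-30,10,0],
  ],
)

```text
time: 24.7
position: [0.5148, -0.0442, 0.2681]
tool_rot: [-0.744, 3.051, 0.002]
ft_force: [0.7, 0.4, -0.8]
grip_width: 0.024
grip_force: 0.0
```

```bash
python3 go.py
python3 - <<'E'
from h import *
im=grab('top');si=grab('side')
for n,i in(('top',im),('side',si)):pickle.dump(i,open(f'pics/{n}5.pkl','wb'))
a=cv2.resize(im['pixels'][120:300,20:270,::-1],(500,360),interpolation=cv2.INTER_CUBIC);
b=cv2.resize(si['pixels'][240:420,170:370,::-1],(400,360),interpolation=cv2.INTER_CUBIC);
cv2.imwrite('pics/c5.png',cv2.resize(np.hstack([a,b]),(800,320)))
E
```

```text
t 24.7 pos [514.8 -44.2 268.1] closing 117.41 tilt [0.0005 0.0013] w 2.1 gf 0.0 F [ 0.7  0.4 -0.8] j1,7 [-0.62  2.09]
```

View pics/c5.png

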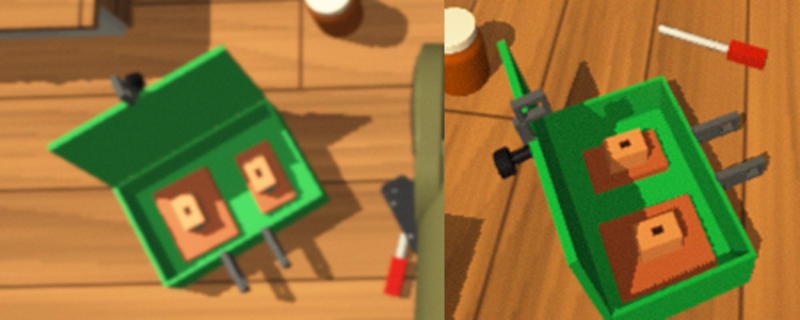

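c5: both spare roofs lie flat in the box, at top crop (195,215) and (263,178). The lid leans back with its knob at (130,85), and the rod is free. Before pushing the lid I'll check clearance to the cupboard and jar.

Run:
```python
from h import *
im=pickle.load(open('pics/top5.pkl','rb'));si=pickle.load(open('pics/side5.pkl','rb'))
print('cupboard corner',tri([im,si],[(77,137),(139,384)]))
print('jar top',tri([im,si],[(204,112),(173,251)]))
print('lid corner R',tri([im,si],[(145.8,145.8),(203,264)]))
print('knob',tri([im,si],[(20+134/1.778,120+82/1.778),(170+505/2,240+162/2)][:2] if 0 else [(20+134*.5*900/800,120+82*.5*900/800),(170+(505-444)*.5*900/800,240+162*.5*900/800)]))
```

```text
cupboard corner [0.75363029 0.43743163 0.12674876]
jar top [0.80530163 0.1520396  0.10967537]
lid corner R [0.69654228 0.25442223 0.2103671 ]
knob [0.66392476 0.36726382 0.18731588]
```

Call:
carry_out(
  steps=[
    [0,0,0,5,3,3,0],
    [0,0,0,9,6,3,0],
    [0,0,0,13,9,3,0],
    [0,0,0,17,12,3,0],
    [0,0,0,20,16,3,0],
    [0,0,0,21,20,3,0],
    [0,0,0,21,24,3,0],
    [0,0,0,21,28,3,0],
    [0,0,0,20.7,33,3,0],
    [0,0,0,20.7,37.3,3,0],
    [0,0,0,20.7,37.3,3,0],
    [0,0,0,20.7,37.3,3,0],
  ],
)

```text
time: 26.0
position: [0.7202, 0.332, 0.2959]
tool_rot: [0.752, -3.048, -0.001]
ft_force: [-0.7, 0.1, 0.2]
grip_width: 0.007
grip_force: 0.0
```

```bash
python3 go.py 721.5 329 165 117.4
```

```text
t 26.0 pos [720.2 332.  295.9] closing 117.73 tilt [-0.0024 -0.0002] w 0.6 gf 0.0 F [-0.7  0.1  0.2] j1,7 [-0.73  1.74]
shift cm [  0.13  -0.3  -13.09] turn -0.33
```

Call:
carry_out(
  steps=[
    [0,0,0,0.1,-0.3,-5,0],
    [0,0,0,0.1,-0.3,-10,0],
    [0,0,0,0.1,-0.3,-13,0],
    [0,0,0,-0.8,-0.8,-13,0],
    [0,0,0,-1.7,-1.2,-13,0],
    [0,0,0,-2.6,-1.7,-13,0],
    [0,0,0,-3.4,-2.1,-13,0],
    [0,0,0,-4.3,-2.6,-12.8,0],
    [0,0,0,-5.2,-3.1,-12.6,0],
    [0,0,0,-6.1,-3.5,-12.3,0],
  ],
)

```text
time: 27.0
position: [0.6605, 0.2915, 0.1748]
tool_rot: [-0.742, 3.053, -0.0]
ft_force: [0.6, 0.4, -0.2]
grip_width: 0.004
grip_force: 0.0
```

```bash
python3 go.py
```

```text
t 27.0 pos [660.5 291.5 174.8] closing 117.31 tilt [ 0.0002 -0.0002] w 0.3 gf 0.0 F [ 0.6  0.4 -0.2] j1,7 [-0.84  1.78]
```

Call:
carry_out(
  steps=[
    [0,0,0,-0.9,-0.5,0.3,0],
    [0,0,0,-1.9,-1,0.5,0],
    [0,0,0,-2.9,-1.5,0.6,0],
    [0,0,0,-3.8,-2,0.4,0],
    [0,0,0,-4.8,-2.5,0.1,0],
    [0,0,0,-5.7,-2.9,-0.4,0],
    [0,0,0,-6.5,-3.4,-0.9,0],
    [0,0,0,-7.3,-3.8,-1.5,0],
    [0,0,0,-8.1,-4.2,-2.2,0],
    [0,0,0,-8.1,-4.2,-2.2,0],
  ],
)

```text
time: 28.0
position: [0.5784, 0.2498, 0.1525]
tool_rot: [0.743, -3.051, -0.0]
ft_force: [-0.1, -0.6, 0.3]
grip_width: 0.006
grip_force: 0.0
```

```bash
python3 go.py
python3 - <<'E'
from h import *
im=grab('top');si=grab('side')
a=cv2.resize(im['pixels'][120:300,20:270,::-1],(500,360),interpolation=cv2.INTER_CUBIC);
b=cv2.resize(si['pixels'][240:420,170:370,::-1],(400,360),interpolation=cv2.INTER_CUBIC);
cv2.imwrite('pics/c6.png',cv2.resize(np.hstack([a,b]),(800,320)))
E
```

```text
t 28.0 pos [578.4 249.8 152.5] closing 117.37 tilt [-0.0016 -0.0001] w 0.5 gf 0.0024362344811379444 F [-0.1 -0.6  0.3] j1,7 [-0.92  1.76]
```

View pics/c6.png

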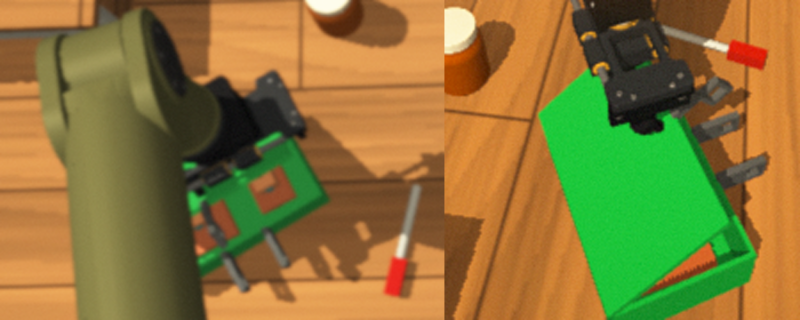

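c6: the lid is about half shut, following the finger with next to no force. I'll push it the rest of the way down.

Call:
carry_out(
  steps=[
    [0,0,0,-0.9,-0.5,-1,0],
    [0,0,0,-1.8,-0.9,-2.1,0],
    [0,0,0,-2.4,-1.2,-3.1,0],
    [0,0,0,-2.7,-1.4,-4.1,0],
    [0,0,0,-3.1,-1.6,-5.1,0],
    [0,0,0,-3.3,-1.7,-6,0],
    [0,0,0,-3.5,-1.8,-6.8,0],
    [0,0,0,-3.7,-1.9,-7.5,0],
    [0,0,0,-3.7,-1.9,-7.9,0],
    [0,0,0,-3.7,-1.9,-8.1,0],
  ],
)

```text
time: 29.1
position: [0.5422, 0.2316, 0.0736]
tool_rot: [0.743, -3.05, -0.001]
ft_force: [-9.6, -4.4, 25.3]
grip_width: 0.005
grip_force: 12.7
```

```bash
python3 go.py
```

```text
t 29.1 pos [542.2 231.6  73.6] closing 117.39 tilt [-0.0025  0.0002] w 0.4 gf 12.654452514834702 F [-9.6 -4.4 25.3] j1,7 [-0.94  1.77]
```

Call:
carry_out(
  steps=[
    [0,0,0,0,0,4,0],
    [0,0,0,0,0,9,0.3],
    [0,0,0,0,-1,14,0.6],
    [0,0,-8,0,-5,16,0.6],
    [0,0,-16,0,-10,16,0.6],
    [0,0,-24,-1,-15,16,0.6],
    [0,0,-32,-2,-20,16,0.6],
    [0,0,-41,-3,-25,16,0.6],
    [0,0,-41,-4,-30,16,0.6],
    [0,0,-41,-4,-33,16,0.6],
    [0,0,-41,-4,-33,16,0.6],
  ],
)

```text
time: 30.2
position: [0.5015, -0.1046, 0.2321]
tool_rot: [0.387, 3.117, -0.001]
ft_force: [0.5, 0.8, -0.2]
grip_width: 0.596
grip_force: 0.0
```

```bash
python3 go.py
python3 - <<'E'
from h import *
im=grab('top');si=grab('side')
for n,i in(('top',im),('side',si)):pickle.dump(i,open(f'pics/{n}7.pkl','wb'))
p=im['pixels'].astype(int);R,G,B=p[...,0],p[...,1],p[...,2]
m=(R>120)&(G<50)&(B<60);m[:200]=0;print('handle',rect(im,m,.02))
g=(G>90)&(G>R*1.8)&(G>B*1.8)
print('lid',rect(im,g,.074))
x,y=cast(im,(0,0),0)[0],0
a=cv2.resize(im['pixels'][160:300,80:260,::-1],(720,560),interpolation=cv2.INTER_CUBIC)
b=cv2.resize(si['pixels'][250:400,220:360,::-1],(523,560),interpolation=cv2.INTER_CUBIC)
c=np.hstack([a,b]);print(c.shape);cv2.imwrite('pics/c7.png',cv2.resize(c,(800,360)))
E
```

```text
t 30.2 pos [ 501.5 -104.6  232.1] closing 75.84 tilt [ 0.0005 -0.0009] w 51.8 gf 0.0 F [ 0.5  0.8 -0.2] j1,7 [-0.75  1.49]
handle [435.5  75.   43.4  18.8 -12.6]
lid [547.9 299.3 231.4 152.2 -60.3]
(560, 1243, 3)
```

View pics/c7.png

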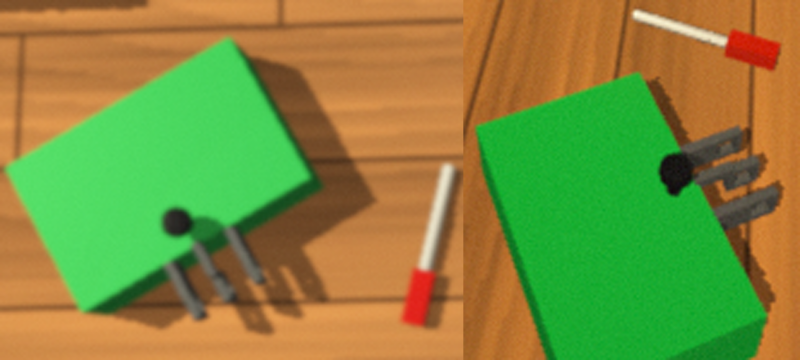

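c7: the lid is shut flat, and the knob is at crop (177,222). Three eyes stand in line, with tips at (200,315), (230,297) and (262,280). The rod is free, with its handle at (418,298). Now I'll measure the hasp and rod precisely.

Run:
```python
from h import *
im=pickle.load(open('pics/top7.pkl','rb'));si=pickle.load(open('pics/side7.pkl','rb'))
p=im['pixels'].astype(int);R,G,B=p[...,0],p[...,1],p[...,2]
for t in(150,170,185,200):
    r=rect(im,(G>t)&(G>R*1.8)&(G>B*1.8),.074);yaw=np.radians(r[4]+90);c=r[:2]
    ux=np.array([np.cos(yaw),np.sin(yaw)]);print(t,r,'hasp',c-117*ux)
# eyes: dark grey pixels in front of the box, in box frame at z=.072
yaw=np.radians(27.8)
d=((p.max(2)<125)&(abs(R-G)<28)&(abs(G-B)<28)).astype('uint8');d[:245]=0;d[290:]=0;d[:,:140]=0;d[:,190:]=0
n,l,st,ce=cv2.connectedComponentsWithStats(d)
for i in range(1,n):
    if st[i,4]>15:print(st[i],rect(im,l==i,.072))
m=(R>120)&(G<50)&(B<60);m[:200]=0
w=(p.min(2)>110)&(abs(R-B)<70);w[:200]=0;w[280:]=0;w[:,:235]=0;w[:,262:]=0
for z in(.014,.02):print('rod',w.sum(),rect(im,w,z),'rod+handle',rect(im,w|m,z))
```

```text
150 [548.8 301.6 228.3 148.9 -60.2] hasp [447.27144196 243.45404656]
170 [548.9 302.1 227.5 148.1 -60.2] hasp [447.37144196 243.95404656]
185 [548.9 302.7 226.4 147.3 -60.3] hasp [447.27011281 244.73133579]
200 [549.2 303.6 225.2 146.1 -60.2] hasp [447.67144196 245.45404656]
[144 245  10   6  53] [501.2 283.7  20.9  11.3  88.6]
[167 248  16  22 142] [473.6 223.3  55.4  15.   27.1]
[155 255  18  23 149] [457.9 248.8  62.3  14.1  34.4]
[144 262  16  22 155] [444.1 275.   54.3  17.5  29.3]
rod 191 [510.3  60.2  97.5  11.1 -14. ] rod+handle [510.3  60.2  97.5  11.1 -14. ]
rod 191 [509.6  59.7  97.   11.  -14. ] rod+handle [509.6  59.7  97.   11.  -14. ]
```

Call:
carry_out(
  steps=[
    [0,0,0,-2,5,0,0.6],
    [0,0,0,-4,10,0,0.6],
    [0,0,0,-6,15,0,0.6],
    [0,0,0,-6.4,18.1,0,0.6],
    [0,0,0,-6.4,18.1,-5,0.6],
    [0,0,0,-6.4,18.1,-10,0.6],
    [0,0,0,-6.4,18.1,-15,0.6],
    [0,0,0,-6.4,18.1,-15,0.6],
    [0,0,0,-6.4,18.1,-15,0.6],
    [0,0,0,-6.4,18.1,-15,0.6],
  ],
)

```text
time: 31.3
position: [0.4407, 0.0841, 0.0843]
tool_rot: [0.37, 3.116, 0.003]
ft_force: [0.2, 0.2, 0.8]
grip_width: 0.599
grip_force: 0.0
```

```bash
python3 go.py 437 76.5 5 76
python3 - <<'E'
from h import *
im=grab('top');p=im['pixels'].astype(int);R,G,B=p[...,0],p[...,1],p[...,2]
for c in (60,80):
  w=(p.min(2)>c+40)&(abs(R-B)<70);w[:200]=0;w[280:]=0;w[:,:235]=0;w[:,265:]=0;print(w.sum(),rect(im,w,.012))
E
```

```text
t 31.3 pos [440.7  84.1  84.3] closing 76.46 tilt [0.0037 0.0018] w 52.1 gf 0.0 F [0.2 0.2 0.8] j1,7 [-0.93  1.09]
shift cm [-0.37 -0.76 -7.93] turn -0.46
148 [523.1  56.9  71.5  11.8 -14.2]
132 [524.1  57.2  69.7  10.7 -13.9]
```

Call:
carry_out(
  steps=[
    [0,0,0,0,0,0,0.6],
    [0,0,0,0,0,-3,0.6],
    [0,0,0,0,0,-6,0.6],
    [0,0,0,0,0,-7,0.6],
    [0,0,0,0,0,-7,0.6],
    [0,0,0,0,0,-7,0.6],
  ],
)

```text
time: 31.95
position: [0.4398, 0.0831, 0.013]
tool_rot: [0.372, 3.118, 0.001]
ft_force: [0.4, -0.5, -0.3]
grip_width: 0.602
grip_force: 0.0
```

```bash
python3 go.py 437 76.5 5 76
```

```text
t 31.95 pos [439.8  83.1  13. ] closing 76.39 tilt [0.0016 0.0007] w 52.4 gf 0.0 F [ 0.4 -0.5 -0.3] j1,7 [-0.9   1.19]
shift cm [-0.28 -0.66 -0.8 ] turn -0.39
```

Call:
carry_out(
  steps=[
    [0,0,-0.4,-0.3,-0.6,0,0.6],
    [0,0,-0.4,-0.3,-0.6,-0.8,0.6],
    [0,0,-0.4,-0.3,-0.6,-0.8,0.6],
    [0,0,-0.4,-0.3,-0.6,-0.8,0.1],
    [0,0,-0.4,-0.3,-0.6,-0.8,0.1],
    [0,0,-0.4,-0.3,-0.6,-0.8,0.1],
    [0,0,-0.4,-0.3,-0.6,-0.8,0.1],
    [0,0,-0.4,-0.3,-0.6,-0.8,0.1],
    [0,0,-0.4,-0.3,-0.6,-0.8,0.1],
  ],
  squeeze=30,
)

```text
time: 32.85
position: [0.4359, 0.0769, 0.0039]
tool_rot: [0.383, 3.118, 0.0]
ft_force: [-0.4, 0.7, 0.5]
grip_width: 0.227
grip_force: 30.0
```

```bash
python3 go.py 437 76.5 5 76
```

```text
t 32.85 pos [435.9  76.9   3.9] closing 76.0 tilt [0.0003 0.0002] w 19.7 gf 29.981149435043335 F [-0.4  0.7  0.5] j1,7 [-0.89  1.21]
shift cm [ 0.11 -0.04  0.11] turn 0.0
```

Call:
carry_out(
  steps=[
    [0,0,0,0,0,5,0.1],
    [0,0,0,0,0,10,0.1],
    [0,0,0,0,0,15,0.1],
    [0,0,-8,1,5,15,0.1],
    [0,0,-16,1,10,15,0.1],
    [0,0,-24,0,15,15,0.1],
    [0,0,-32,-2,20,15,0.1],
    [0,0,-40,-4,25,15,0.1],
    [0,0,-46.3,-6,29,15,0.1],
    [0,0,-46.3,-8.1,32.7,15,0.1],
    [0,0,-46.3,-8.1,32.7,15,0.1],
    [0,0,-46.3,-8.1,32.7,15,0.1],
  ],
)

```text
time: 34.05
position: [0.3533, 0.4049, 0.1532]
tool_rot: [1.572, 2.719, -0.002]
ft_force: [0.5, -0.7, -1.3]
grip_width: 0.222
grip_force: 30.0
```

Call:
carry_out(
  steps=[
    [0,0,0,0,0,0,0.1],
    [0,0,0,0,0,0,0.1],
    [0,0,0,0,0,-4,0.1],
    [0,0,0,0,0,-7,0.1],
    [0,0,0,0,0,-7,0.1],
    [0,0,0,0,0,-7,0.1],
    [0,0,0,0,0,-7,0.1],
    [0,0,0,0,0,-7,0.1],
  ],
)

```text
time: 34.85
position: [0.3558, 0.4047, 0.0858]
tool_rot: [1.579, 2.716, 0.005]
ft_force: [-1.1, 0.0, -0.6]
grip_width: 0.226
grip_force: 30.0
```

```bash
python3 go.py 355.3 403.5 51.9 29.7
```

```text
t 34.85 pos [355.8 404.7  85.8] closing 29.67 tilt [0.0019 0.0029] w 19.6 gf 29.981030523777008 F [-1.1  0.  -0.6] j1,7 [-1.25 -0.31]
shift cm [-0.05 -0.12 -3.39] turn 0.03
```

Call:
carry_out(
  steps=[
    [0,0,0,0,-0.1,-1.5,0.1],
    [0,0,0,0,-0.1,-3,0.1],
    [0,0,0,0,-0.1,-3.4,0.1],
    [0,0,0,0,-0.1,-3.4,0.1],
    [0,0,0,0,-0.1,-3.4,0.1],
    [0,0,0,0,-0.1,-3.4,0.1],
  ],
)

```text
time: 35.45
position: [0.3551, 0.4033, 0.0505]
tool_rot: [1.578, 2.716, 0.002]
ft_force: [0.2, 0.4, -0.5]
grip_width: 0.227
grip_force: 30.0
```

```bash
python3 go.py 355.3 403.5 51.9 29.7
python3 - <<'E'
from h import *
im=grab('top');si=grab('side')
for n,i in(('top',im),('side',si)):pickle.dump(i,open(f'pics/{n}8.pkl','wb'))
a=cv2.resize(im['pixels'][230:330,70:190,::-1],(672,560),interpolation=cv2.INTER_CUBIC)
b=cv2.resize(si['pixels'][300:420,290:410,::-1],(560,560),interpolation=cv2.INTER_CUBIC)
cv2.imwrite('pics/c8.png',cv2.resize(np.hstack([a,b]),(800,364)))
E
```

```text
t 35.45 pos [355.1 403.3  50.5] closing 29.7 tilt [0.0008 0.001 ] w 19.8 gf 29.981068968772888 F [ 0.2  0.4 -0.5] j1,7 [-1.25 -0.29]
shift cm [0.02 0.02 0.14] turn 0.0
```

View pics/c8.png

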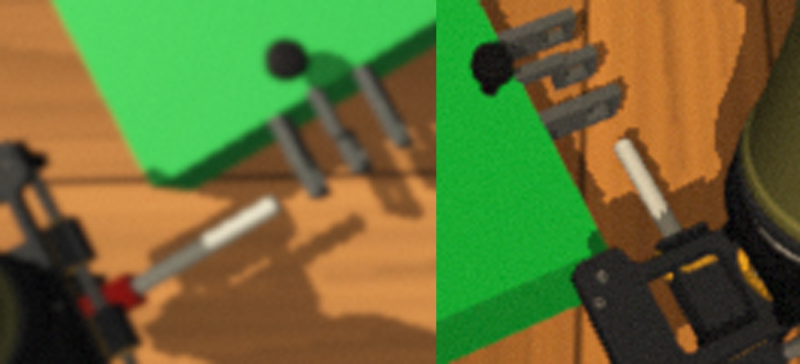

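c8: the rod tip is at crop (275,203), about 20 mm short of the first eye (tip at (318,190)). Now I'll check the sideways and height alignment numerically.

Run:
```python
from h import *
im=pickle.load(open('pics/top8.pkl','rb'));si=pickle.load(open('pics/side8.pkl','rb'))
yaw=np.radians(29.7);ux=np.array([np.cos(yaw),np.sin(yaw)])*1000;uy=np.array([-np.sin(yaw),np.cos(yaw)])*1000
p=im['pixels'].astype(int);R,G,B=p[...,0],p[...,1],p[...,2]
w=(p.min(2)>150);w[:230]=0;w[330:]=0;w[:,:90]=0;w[:,190:]=0
for z in(.0566,):
    r=rect(im,w,z);print('rod lit part',w.sum(),r,'along ux',(r[:2]/1000)@ux)
# eyes: per eye, dark pixels, ux extent at z=.072
for f in('top7','top8'):
    i=pickle.load(open(f'pics/{f}.pkl','rb'));p=i['pixels'].astype(int);R,G,B=p[...,0],p[...,1],p[...,2]
    d=((p.max(2)<125)&(p.max(2)>25)&(abs(R-G)<28)&(abs(G-B)<28)).astype('uint8');d[:245]=0;d[290:]=0;d[:,:140]=0;d[:,190:]=0
    n,l,st,ce=cv2.connectedComponentsWithStats(d)
    for k in range(1,n):
        if st[k,4]>80:
            v,u=np.where(l==k);q=cast(i,np.c_[u,v],.072);a=q@ux;b=q@uy;s=a<np.percentile(a,40)
            print(f,'ux',np.percentile(a,[1,99]).round(1),'uy near tip',np.median(b[s]).round(1))
# side view: rod tip px and eye tip outlines
S=si['pixels'].astype(int);w=(S.min(2)>130);w[:330]=0;w[:,:335]=0;w[:,365:]=0;w[375:]=0
v,u=np.where(w);print('side rod',w.sum(),u[v.argmin()],v.min(),np.polyfit(v,u,1).round(3))
K=si['camera_matrix'];T=np.linalg.inv(si['cam_to_world'])
def pr(P):q=T[:3,:3]@P+T[:3,3];return (K@q/q[2])[:2].round(1)
h=np.array([.447,.2428])
for y in(.034,.026,0,-.03):
    for z in(.044,.072):
        print(y,z,[pr(np.r_[h+ux/1000*x+uy/1000*y,z]) for x in(-.014,.014)])
tip=np.r_[h+uy/1000*.06,.058];print('rod ideal axis',pr(tip),pr(np.r_[h+uy/1000*.1,.058]))
b=cv2.resize(si['pixels'][295:365,300:370,::-1],(560,560),interpolation=cv2.INTER_CUBIC);cv2.imwrite('pics/c9.png',b)
```

```text
rod lit part 70 [405.1 315.9  46.8   7.5 -60.1] along ux 508.3980198567088
top7 ux [495.7 549.4] uy near tip -41.4
top7 ux [491.8 551.1] uy near tip -12.6
top7 ux [495.8 548.6] uy near tip 17.8
top8 ux [495.7 549.3] uy near tip -41.5
top8 ux [491.8 551.1] uy near tip -12.7
top8 ux [495.9 548.6] uy near tip 17.8
side rod 131 351 346 [  0.539 163.891]
0.034 0.044 [array([350.2, 337.3]), array([337.6, 342.4])]
0.034 0.072 [array([352.1, 329.9]), array([339.1, 335. ])]
0.026 0.044 [array([348.2, 333.9]), array([335.6, 338.8])]
0.026 0.072 [array([350. , 326.4]), array([337.1, 331.4])]
0 0.044 [array([341.8, 322.9]), array([329.5, 327.6])]
0 0.072 [array([343.4, 315.3]), array([330.8, 320.1])]
-0.03 0.044 [array([334.8, 310.8]), array([322.7, 315.2])]
-0.03 0.072 [array([336.2, 303.1]), array([323.8, 307.6])]
rod ideal axis [351.5 348.1] [362.6 367.5]
```

View pics/c9.png

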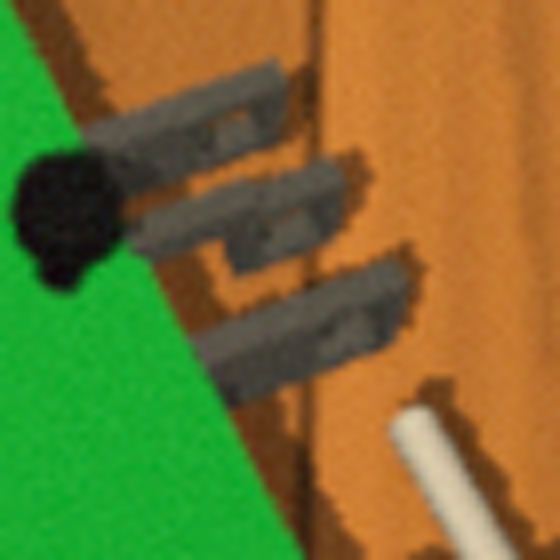

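c9: the first eye's opening is at crop (350,325), matching the predicted projection. The rod axis agrees with the hasp to within 1 mm, so I'll insert it.

Call:
carry_out(
  steps=[
    [0,0,0,0,0,0.1,0.1],
    [0,0,0,0.5,-0.87,0.1,0.1],
    [0,0,0,0.99,-1.74,0.1,0.1],
    [0,0,0,1.49,-2.6,0.1,0.1],
    [0,0,0,1.98,-3.47,0.1,0.1],
    [0,0,0,2.23,-3.91,0.1,0.1],
    [0,0,0,2.23,-3.91,0.1,0.1],
    [0,0,0,2.23,-3.91,0.1,0.1],
  ],
)

```text
time: 36.35
position: [0.3772, 0.3637, 0.0509]
tool_rot: [1.578, 2.716, 0.0]
ft_force: [1.1, 0.6, -1.7]
grip_width: 0.229
grip_force: 30.0
```

```bash
python3 go.py 412.8 302.7 51.9 29.7
```

```text
t 36.35 pos [377.2 363.7  50.9] closing 29.68 tilt [0.0003 0.0001] w 19.9 gf 29.98583346605301 F [ 1.1  0.6 -1.7] j1,7 [-1.19 -0.21]
shift cm [ 3.56 -6.1   0.1 ] turn 0.02
```

Call:
carry_out(
  steps=[
    [0,0,0,0.55,-0.85,0.1,0.1],
    [0,0,0,1.05,-1.7,0.1,0.1],
    [0,0,0,1.55,-2.6,0.1,0.1],
    [0,0,0,2.05,-3.45,0.1,0.1],
    [0,0,0,2.55,-4.3,0.1,0.1],
    [0,0,0,3.0,-5.1,0.1,0.1],
    [0,0,0,3.56,-6.1,0.1,0.1],
    [0,0,0,3.56,-6.1,0.1,0.1],
    [0,0,0,3.56,-6.1,0.1,0.1],
  ],
)

```text
time: 37.25
position: [0.4128, 0.3026, 0.0519]
tool_rot: [-1.579, -2.716, -0.0]
ft_force: [0.2, 0.4, -1.2]
grip_width: 0.225
grip_force: 30.0
```

```bash
python3 go.py 412.8 302.7 51.9 29.7
python3 - <<'E'
from h import *
im=grab('top');si=grab('side')
a=cv2.resize(im['pixels'][230:330,90:210,::-1],(672,560),interpolation=cv2.INTER_CUBIC)
b=cv2.resize(si['pixels'][270:370,280:380,::-1],(560,560),interpolation=cv2.INTER_CUBIC)
cv2.imwrite('pics/c10.png',cv2.resize(np.hstack([a,b]),(800,364)))
E
```

```text
t 37.25 pos [412.8 302.6  51.9] closing 29.65 tilt [-0.      0.0003] w 19.6 gf 29.98109132051468 F [ 0.2  0.4 -1.2] j1,7 [-1.11 -0.08]
shift cm [0.   0.01 0.  ] turn 0.05
```

View pics/c10.png

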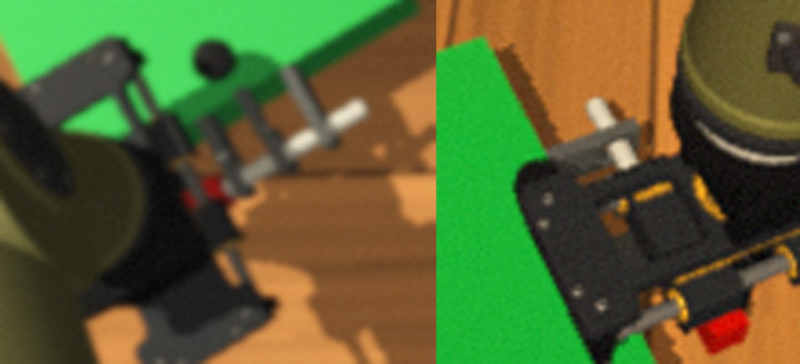

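c10: the rod passes through all three eyes. Its tip shows at crop (362,108), beyond the last eye, and the red handle at (208,190) stays outside the first. I'll lower it slightly, release and withdraw.

Call:
carry_out(
  steps=[
    [0,0,0,0,0,-0.2,0.2],
    [0,0,0,0,0,-0.2,0.28],
    [0,0,0,0,0,-0.2,0.4],
    [0,0,0,0,0,-0.2,0.4],
    [0,0,0,0,0,-0.2,0.4],
    [0,0,0,0,0,2,0.4],
    [0,0,0,0,0,5,0.4],
    [0,0,0,0,0,10,0.4],
    [0,0,0,0,0,15,0.4],
    [0,0,0,-3,4,18,0.4],
    [0,0,0,-6,8,18,0.4],
  ],
)

```text
time: 38.45
position: [0.3598, 0.3779, 0.2365]
tool_rot: [1.586, 2.711, 0.015]
ft_force: [0.7, 1.7, -0.1]
grip_width: 0.397
grip_force: 0.0
```

Call:
carry_out(
  steps=[
    [0,0,0,-2,4,0,0.4],
    [0,0,0,-4,9,0,0.4],
    [0,0,0,-8,13,0,0.4],
    [0,0,0,-12,18,0,0.4],
    [0,0,0,-16,22,0,0.4],
    [0,0,0,-18,24,0,0.4],
    [0,0,0,-18,24,0,0.4],
    [0,0,0,-18,24,0,0.4],
    [0,0,0,-18,24,0,0.4],
  ],
)

```text
time: 39.35
position: [0.1787, 0.616, 0.2311]
tool_rot: [1.579, 2.714, -0.0]
ft_force: [0.5, -0.1, -0.5]
grip_width: 0.399
grip_force: 0.0
```

```bash
python3 go.py
python3 - <<'E'
from h import *
im=grab('top');si=grab('side')
a=cv2.resize(im['pixels'][150:330,90:510,::-1],(800,343),interpolation=cv2.INTER_CUBIC)
b=cv2.resize(si['pixels'][270:390,150:430,::-1],(560,240),interpolation=cv2.INTER_CUBIC)
b2=cv2.resize(si['pixels'][125:197,280:352,::-1],(240,240),interpolation=cv2.INTER_CUBIC)
cv2.imwrite('pics/c11.png',np.vstack([a,np.hstack([b,b2])]))
p=im['pixels'].astype(int);R,G,B=p[...,0],p[...,1],p[...,2]
for nm,(x,y) in dict(m=(413,203),s=(465,240)).items():
    q=np.zeros(R.shape,bool);q[y-25:y+25,x-25:x+25]=1
    for t in(215,230):
        bt=cv2.morphologyEx((q&(R>t)&(R*100<G*160)).astype('uint8'),cv2.MORPH_OPEN,np.ones((3,3)));print(nm,rect(im,bt,.092))
E
```

```text
t 39.35 pos [178.7 616.  231.1] closing 29.6 tilt [ 0.0013 -0.001 ] w 34.7 gf 0.0 F [ 0.5 -0.1 -0.5] j1,7 [-1.5  -0.77]
m [ 582.  -313.5   41.8   25.7  -11.4]
m [ 593.1 -316.2   24.3   20.7   86.1]
s [ 495.7 -424.7   42.    25.8  -18.8]
s [ 496.1 -425.1   41.    24.3  -18.8]
```

View pics/c11.png

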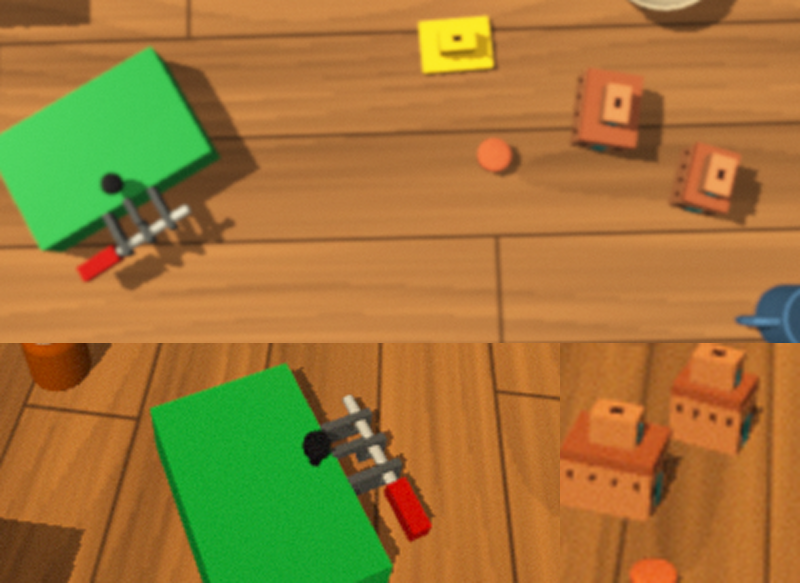

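c11: the box is shut, and the rod sits through all three eyes with its tip out at crop (186,211) and its handle outside at (100,263). Both houses have their roofs flush to within about 2 mm. The tealight at (494,155) hasn't moved. Handing in.

```bash
python3 -c "
from bench import ctrl
print(ctrl.close_job())"
```

```text
the job is handed in; nothing more can be done
None
```

The job is handed in: houses m and s have their own roofs, roofs l and n are in the shut box, and the rod locks it through all three eyes. By camera, roof m sits about 2 mm off centre towards -x, which I left, and roof s is within 1 mm.

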